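# Uncap an enabling switch and hold it in its middle position

### The arm

A 6-joint arm with a two-finger parallel gripper is mounted at the origin on a cart in front of the work surface, level with it; the furniture and walls round the work are solid. World frame = base frame: x ahead of the robot, y to its left, z up, the work surface at z = 0. Lengths are in mm, angles in rad, forces in N, time in s.
With the tool pointing down it reaches from about 325 to 775 mm from the base axis. Payload 9.3 kg.
Tool frame: the origin (TCP) lies midway between the tips of the shut fingers; the grasp point (between the pads) lies 19 mm behind it; z points along the fingers, y is the line along which they close (so a half turn about z gives the same grasp; the last joint's range is limited). The gripper opens to 85 mm and grips with 20 to 120 N. Pads are 22 mm wide; open, the fingers measure 114 mm over their backs; the gripper's body (76 mm by 85 mm) begins 54 mm behind the grasp point. The pads swing forward as they close: fully open they stand 13 mm farther back than shut.
Start: joints at [1.004, 0.259, 0.021, 1.334, 0, 1.418], TCP at [221.151, 503.576, 231.279] pointing down, gripper open.
Joint ranges: [-3.04, 3.04], [-0.91, 1.82], [-1.04, 1.36], [-1.92, 1.95], [-1.52, 1.45], [-3.14, 3.14]. Speed limits (rad/s): [2.22, 2.22, 2.79, 3.14, 3.14, 3.14].

### API

Orientations are given as a unit quaternion [w, x, y, z].
In Python, from workcell import manip gives the robot as it stands. The module is installed in compiled form; this text tells all that it offers.
- The arm moves only by the tool send_rows, never from a script. Its argument "rows" is a list of rows, each a list of 5 numbers: the opening, from 0 (shut) to 1 (fully open), then the shift along the tool's x, y, z in cm, then the turn about the tool's z in degrees. A call has 1 to 8 rows; each row is the pose to reach, as a shift and turn from the pose commanded when the call began, along the tool's axes at that moment; what a row does not reach only later rows make up. A row lasts 1/12 s, in which the tool goes at most 41.7 mm and 7.16 degrees, less where a joint would pass 70% of its speed; a pose out of reach is approached as far as the arm can. A call with a gripper value outside its range is refused whole. The fingers move at their own pace and stop on an object; the grip force is fixed at half the most. Time passes only in rows, so rows that repeat a pose let the fingers close. It gives the time, the measured TCP pose, the force, the opening and the grip force at its end, in the units of the state.
- manip.get_obs(): the state, without advancing time (a new reading comes with each control period).
- manip.get_image(name): name is "scene" or "top" or "wrist"; returns the picture (400x640x3 uint8, blue, green, red); there is no depth.
- manip.camera_info(name): a dict with "fx", "fy", "cx", "cy" (pixels), "D" ([k1, k2, p1, p2, k3] as OpenCV has them; the pictures are not rectified), "rvec" (rotation vector, rad) and "tvec" (3), from world to camera coordinates, as OpenCV has them. Camera axes: x right, y down, z forward; pixel columns grow to the right and rows downward; lengths in mm; the calibration is good to about 2 mm. A picture is of the moment at which its call begins: read the wrist's pose just before it. camera_info takes no time and is no camera call; for the wrist camera it gives the pose at the moment of the call.
- manip.hand_in(): hands the job in; it is judged then, once.
Trained networks look in the newest picture that a camera, given by its name, has taken for a name from the list of things; names that differ only in an ending like _2 or _b are one class to them, and where a whole thing is asked for, a point or a joint stands for the part that bears it (a point fixed in the world has none). Each returns a list of dicts, best first, with "confidence" (0 to 1); they miss things now and then, are a little off and sometimes report something else, mostly with a low value. They report only what shows in the picture. A call takes as long as a camera call. They do not tell look-alikes from the thing itself.
- manip.search_frame(camera, query): "uv" ([column, row] in pixels, amid what is visible of it).
- manip.outline_of(camera, query): "mask" (400x640 bool, what is visible of it) and "uv" ([column, row] in pixels, amid what is visible of it).
The state is a dict: "time_s": time; "q": joint angles; "dq": joint speeds; "effort": joint torques, N m; "eef_pos": TCP position; "eef_rot": TCP orientation; "wrist_force": force on the tool from outside, world axes, zero at the start; "wrist_torque": the same for the moment, N m; "opening": finger opening in mm; "finger_force": force on a finger pad.
Only numpy, scipy, OpenCV 4.12 (cv2) and the standard library are available. Lean on these libraries where they do the work, as an engineer would, in place of code of your own. Each camera call takes 0.05 s, during which the arm holds its last target. There are 200 camera calls.

### The job

The yellow enabling switch on the small grey box is covered by its red push-on protection cap. Pull the cap off against its spring clips and set it down in the round magnetic dish, standing open side down, then press the yellow button with the fingers to its middle position (8 mm in, half of its travel: its top is then level with the tops of the two steel clip blocks beside it) and keep it there: the program finishes while still holding the button half-way. Never push it near the bottom, which trips the machine, and leave the bearing and the steel block where they are.

Things in the scene. Friction and masses are not known exactly. Their poses are not given: they have to be found in the camera images.
- button_top (a point): Centre of the flat top of the yellow round enabling button (30 mm across) in the middle of the grey switch box; z up. Untouched, it stands 24 mm above the box's deck, so 84 mm above the bench; the red cap hides it at first. At the middle position it is 76 mm above the bench.
- switch_box: Grey switch box fixed to the bench; origin under its centre. Foot 84 x 84 mm, black deck 60 mm above the bench. Two steel clip blocks stand on the deck at its own +y and -y, 28 to 37 mm from the button axis, 22 mm long, tops 76 mm above the bench; each has a sprung ball nose 10 mm above the deck, pressing inward on the cap.
- button (a joint): Travel of the button, m: 0 = out, grows as it is pressed straight down, 0.016 = bottomed (machine trips). It springs back when let go: about 3 N to start it, about 7 N at half-way (0.008), about 10 N at the bottom.
- cap_centre (a point): Centre (half-way up) of the red cap: hollow, round, outside 46 mm across, 40 mm tall, open at the bottom, 40 g, z up. It starts over the button, foot on the deck, top 100 mm above the bench. Two ball noses grip it near its foot: pull straight up with about 5 to 15 N; it clears the button after 30 mm of lift. Grip it across its diameter in its upper 22 mm, above the clip blocks, at any yaw.
- cap: The same red cap; origin at the centre of its open underside, z up.
- dish_floor (a point): Centre of the inner floor of the round steel magnetic dish, 4 mm above the bench; z up. Dish 120 mm across at the rim, 18 mm high, floor about 104 mm across, held fast to the bench.
- bearing_centre (a point): Centre of the loose ball bearing (47 mm across, 14 mm high), to be left alone.
- steel_block_centre (a point): Centre of the loose ground steel block (32 x 85 x 34 mm), to be left alone.
Not all that is in view belongs to the job. Several things have the shape of the cap; the one meant has the colours described above.

How it is judged:
By the outcome, as a careful person would: the job done as asked, in the order asked, and still so for the second after the job is handed in, while the arm keeps its last pose, push and grip.
It also fails if it takes over 48 s, if anything falls off the work surface, if the arm or the gripper's body presses on something with over 40 N, if the wrist force passes 120 N, or if a joint passes its speed limit or range.

## Working session

There is one attempt and no reset: what is moved stays moved. The work goes in short steps, Python scripts to look and compute and a tool call to move; the robot and the scene stay as the last step left them, time stands still between calls to the robot, and variables do not carry over. Pictures are saved under pics/ and viewed, at most 10 in all, crops included, and the job is handed in when it is done.

Besides the shell and the picture viewer there is one more tool, called after ">>>" as name([rows], argument=value, ...), one row to a line, values as JSON. send_rows: Moves the arm, as the interface text tells. Its arguments: {"type":"object","properties":{"rows":{"type":"array"}},"required":["rows"]}

```bash
mkdir -p pics; cat > h.py <<'E'
import numpy as np, cv2
from workcell import manip
def ray(cam,uv,z):
    c=manip.camera_info(cam)
    K=np.array([[c['fx'],0,c['cx']],[0,c['fy'],c['cy']],[0,0,1.]])
    n=cv2.undistortPoints(np.array([[uv]],float),K,np.array(c['D'],float))[0,0]
    R=cv2.Rodrigues(np.array(c['rvec'],float))[0];t=np.array(c['tvec'],float).ravel()
    o=-R.T@t;d=R.T@np.array([n[0],n[1],1.])
    return o+d*(z-o[2])/d[2]
def proj(cam,p):
    c=manip.camera_info(cam)
    K=np.array([[c['fx'],0,c['cx']],[0,c['fy'],c['cy']],[0,0,1.]])
    return cv2.projectPoints(np.array([p],float),np.array(c['rvec'],float),np.array(c['tvec'],float),K,np.array(c['D'],float))[0].ravel()
E
python3 - <<'E'
from h import *
o=manip.get_obs();print(o)
for cam in('top','scene'):
    cv2.imwrite(f'pics/{cam}0.png',manip.get_image(cam))
    for q,z in(('cap_centre',80),('switch_box',60),('dish_floor',4),('bearing_centre',14),('steel_block_centre',34)):
        for r in manip.search_frame(cam,q)[:5]: print(cam,q,np.round(r['uv']),round(r['confidence'],2),ray(cam,r['uv'],z).round())
E
```

```text
{'time_s': 0.0, 'q': array([ 1.00437103e+00,  2.59182493e-01,  2.07455989e-02,  1.33365317e+00,
       -1.96482681e-05,  1.41819903e+00]), 'dq': array([-0.00056758, -0.00133709,  0.00078449, -0.0004906 , -0.00067492,
        0.00041704]), 'effort': array([ 2.72689504e-03, -5.55636334e+01,  3.44530821e+01,  1.35356167e-02,
       -5.77728747e-05,  1.70906753e-05]), 'eef_pos': array([221.02546049, 503.33831539, 230.66505443]), 'eef_rot': array([-2.18383902e-04,  2.05440660e-01,  9.78669360e-01, -6.08971759e-04]), 'wrist_force': array([-0.1583574 ,  0.52477182,  0.77185758]), 'wrist_torque': array([0.01634518, 0.05911191, 0.0355663 ]), 'finger_force': 0.0, 'opening': 85.34608045523056}
top cap_centre [302. 222.] 0.82 [521. 355.  80.]
top cap_centre [356. 239.] 0.82 [481. 243.  80.]
top cap_centre [255. 205.] 0.69 [561. 456.  80.]
top switch_box [308. 233.] 0.78 [498. 344.  60.]
top dish_floor [409. 233.] 0.8 [497. 111.   4.]
top bearing_centre [401. 164.] 0.85 [661. 120.  14.]
top steel_block_centre [205. 215.] 0.94 [548. 576.  34.]
scene cap_centre [370. 215.] 0.96 [461. 311.  80.]
scene cap_centre [279. 264.] 0.67 [531. 522.  80.]
scene cap_centre [335. 217.] 0.57 [516. 353.  80.]
scene switch_box [332. 242.] 0.98 [496. 400.  60.]
scene dish_floor [392. 192.] 0.72 [497. 104.   4.]
scene bearing_centre [335. 168.] 0.43 [656.  95.  14.]
scene steel_block_centre [256. 307.] 0.74 [533. 590.  34.]
```

View pics/top0.png

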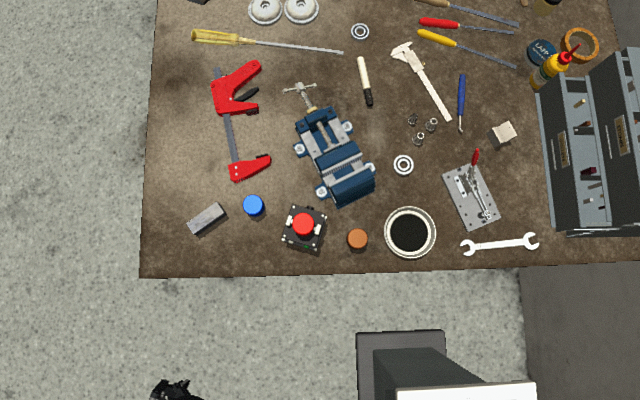

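View pics/scene0.png

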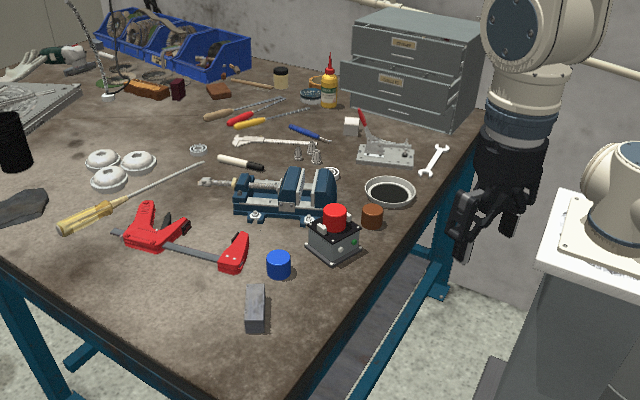

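The red cap is on the grey box at top (303,223) / scene (335,217). The look-alikes are blue at (253,205) and brown at (357,239). The dish is at (409,233), the block at (205,215) and the bearing at (402,164). Two views put the cap at about (519,354).

```bash
cat >> h.py <<'E'
def R():
    w,x,y,z=manip.get_obs()['eef_rot']
    from scipy.spatial.transform import Rotation as Q
    return Q.from_quat([x,y,z,w]).as_matrix()
def delta(target):
    o=manip.get_obs(); return (R().T@(np.array(target)-o['eef_pos'])/10).round(2)
E
python3 - <<'E'
from h import *
print(delta([490,370,230]),R().round(3))
im=manip.get_image('top')
b,g,r=[im[...,i].astype(int) for i in range(3)]
m=((r>150)&(g<70)&(b<70));m[:200]=0;m[250:]=0;m[:,:280]=0;m[:,330:]=0
ys,xs=np.nonzero(m);print(len(xs),xs.min(),xs.max(),ys.min(),ys.max(),ray('top',[xs.mean(),ys.mean()],95))
cv2.imwrite('pics/crop.png',cv2.resize(im[170:270,230:450],None,fx=3.6,fy=3.6,interpolation=cv2.INTER_CUBIC))
E
```

```text
[-29.99  -1.42   0.13] [[-0.916  0.402 -0.   ]
 [ 0.402  0.916  0.   ]
 [ 0.     0.    -1.   ]]
76 292 313 213 234 [514.19279025 353.89153566  95.        ]
```

View pics/crop.png

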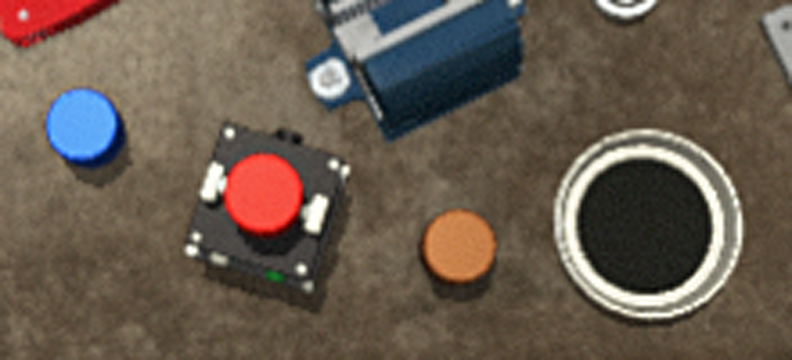

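The clip blocks are at crop (212,183) and (316,214), so box y is about 16.6° off world y toward +x. I'll grip along box x with a −97° turn.

>>> send_rows([
  [1,-32.9,-1.9,0,-56],
  [1,-32.9,-1.9,0,-56],
  [1,-32.9,-1.9,0,-56],
  [1,-32.9,-1.9,0,-56],
  [1,-32.9,-1.9,0,-56],
  [1,-32.9,-1.9,0,-56],
  [1,-32.9,-1.9,0,-56],
  [1,-32.9,-1.9,0,-56],
])

```text
time_s: 1.32
eef_pos: [504.0, 359.0, 231.5]
eef_rot: [0.0, -0.267, 0.964, 0.0]
wrist_force: [0.3, 1.1, 0.5]
opening: 85.7
finger_force: 0.0
```

>>> send_rows([
  [0.9,0,0,0,-41],
  [0.9,0,0,0,-41],
  [0.9,0,0,0,-41],
  [0.9,0,0,0,-41],
  [0.9,0,0,0,-41],
  [0.9,0,0,0,-41],
  [0.9,0,0,0,-41],
])

```text
time_s: 1.9
eef_pos: [502.5, 360.2, 231.3]
eef_rot: [-0.0, -0.586, 0.81, 0.0]
wrist_force: [0.3, -0.3, -0.1]
opening: 76.9
finger_force: 0.0
```

```bash
python3 - <<'E'
from h import *
o=manip.get_obs();print(o['time_s'],o['q'],o['eef_pos'],o['opening'],R().round(3))
cv2.imwrite('pics/w1.png',manip.get_image('wrist'))
for q,z in(('cap_centre',90),('switch_box',60)):
    for r in manip.search_frame('wrist',q)[:5]: print(q,np.round(r['uv']),round(r['confidence'],2),ray('wrist',r['uv'],z).round())
E
```

```text
1.9 [ 4.86200613e-01  3.77601949e-01  1.95397988e-01  1.38860756e+00
 -1.96678811e-06 -7.66991557e-01] [502.54669139 360.16203049 231.25484127] 76.93153269688835 [[-0.312 -0.95  -0.   ]
 [-0.95   0.312 -0.   ]
 [ 0.     0.    -1.   ]]
cap_centre [302. 182.] 0.95 [513. 352.  90.]
cap_centre [296.  54.] 0.57 [483. 248.  90.]
cap_centre [292. 274.] 0.56 [554. 437.  90.]
cap_centre [327. 330.] 0.41 [541. 511.  90.]
switch_box [304. 160.] 0.77 [508. 338.  60.]
```

View pics/w1.png

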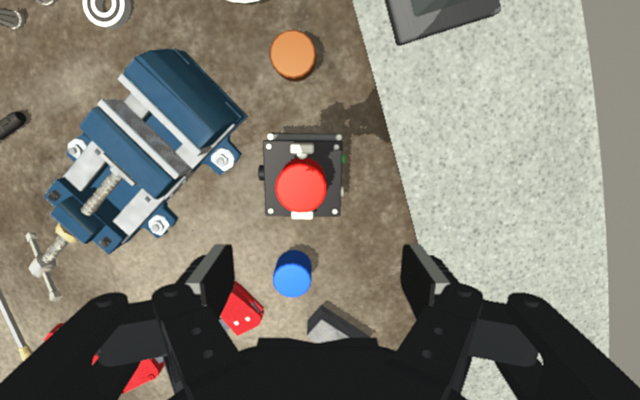

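The red cap top is centred near (301,186). The box edges line up with the image, so the yaw is right, and the fingers will come down on the clear sides of the deck.

```bash
python3 - <<'E'
from h import *
im=cv2.imread('pics/w1.png').astype(int)
m=((im[...,2]>150)&(im[...,1]<80)&(im[...,0]<80)).astype(np.uint8);m[:150]=0;m[225:]=0;m[:,:265]=0;m[:,345:]=0
c=max(cv2.findContours(m,0,2)[0],key=cv2.contourArea);(u,v),r=cv2.minEnclosingCircle(c);print(u,v,r)
for x in((u,v),(u-r,v),(u+r,v)): print(ray('wrist',x,100))
p=ray('wrist',(u,v),100);print(delta([p[0],p[1],66]))
# box deck corners
for x in((269,147),(340,137),(268,212),(337,212)): print(ray('wrist',x,60))
E
```

```text
300.4461669921875 187.6923065185547 25.627925872802734
[515.61281571 354.92408303 100.        ]
[537.07598671 347.69942443 100.        ]
[494.17970794 362.1300427  100.        ]
[ 0.08 -1.42 16.53]
[536.31794266 314.77665396  60.        ]
[467.47972668 327.75155436  60.        ]
[561.02640943 376.95181922  60.        ]
[493.43568682 399.65632402  60.        ]
```

>>> send_rows([
  [0.9,0,-1.4,4,0],
  [0.9,0,-1.4,8,0],
  [0.9,0,-1.4,12,0],
  [0.9,0,-1.4,14.5,0],
  [0.9,0,-1.4,16.3,0],
  [0.9,0,-1.4,16.3,0],
  [0.9,0,-1.4,16.3,0],
])

```text
time_s: 2.63
eef_pos: [515.5, 355.6, 68.0]
eef_rot: [-0.001, -0.584, 0.812, 0.0]
wrist_force: [-0.0, -0.5, 0.8]
opening: 76.6
finger_force: 0.0
```

>>> send_rows([
  [0.4,0,0,0,0],
  [0.4,0,0,0,0],
  [0.3,0,0,0,0],
  [0.3,0,0,0,0],
  [0.3,0,0,0,0],
  [0.3,0,0,0,0],
])

```text
time_s: 3.13
eef_pos: [516.7, 356.2, 70.3]
eef_rot: [0.002, -0.585, 0.811, -0.0]
wrist_force: [-0.1, -0.7, 5.1]
opening: 43.4
finger_force: 61.5
```

>>> send_rows([
  [0.3,0,0,-0.5,0],
  [0.3,0,0,-1,0],
  [0.3,0,0,-2,0],
  [0.3,0,0,-4,0],
  [0.3,0,0,-7,0],
  [0.3,0,0,-10,0],
  [0.3,0,0,-10,0],
  [0.3,0,0,-10,0],
])

```text
time_s: 3.8
eef_pos: [516.8, 356.2, 171.4]
eef_rot: [0.003, -0.585, 0.811, -0.001]
wrist_force: [0.9, 0.6, -1.0]
opening: 43.5
finger_force: 65.9
```

```bash
python3 - <<'E'
from h import *
o=manip.get_obs();print(o['time_s'],o['eef_pos'],o['opening'],o['finger_force'],o['wrist_force'])
w=manip.get_image('wrist');t=manip.get_image('top');s=manip.get_image('scene')
a=cv2.resize(w,(400,250));b=cv2.resize(t[130:290,200:456],(400,250));c=cv2.resize(s[120:320,240:560],(400,250));cv2.imwrite('pics/l1.png',np.vstack([np.hstack([a,b]),np.hstack([c,0*c])]))
for q,z in(('dish_floor',4),):
  for r in manip.search_frame('wrist',q)[:2]: print(q,np.round(r['uv']),r['confidence'],ray('wrist',r['uv'],z).round())
  for r in manip.outline_of('top',q)[:2]:
    ys,xs=np.nonzero(r['mask']);print(xs.min(),xs.max(),ys.min(),ys.max(),ray('top',((xs.min()+xs.max())/2,(ys.min()+ys.max())/2),10).round(1), r['uv'],ray('top',r['uv'],4).round(1))
E
```

```text
3.8 [516.81348877 356.2225702  171.44857156] 43.468214942610146 65.87293513119221 [ 0.90566037  0.64441886 -0.9838519 ]
393 435 205 245 [515.1  99.6  10. ] [416.9, 222.8] [520.7  90.8   4. ]
```

View pics/l1.png

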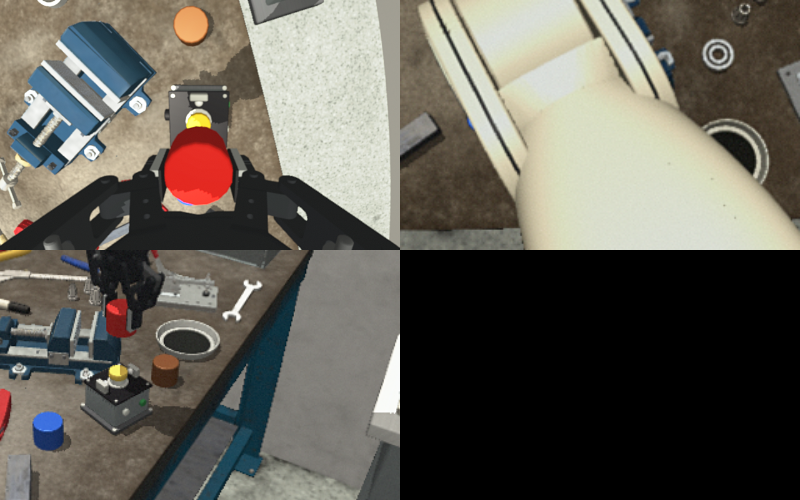

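The cap is held and has left the button; the yellow button shows bare (wrist (198,120)). Next I move toward the dish and look.

>>> send_rows([
  [0.3,3.6,-0.9,0,0],
  [0.3,7.2,-1.8,0,0],
  [0.3,10.8,-2.7,0,0],
  [0.3,14.2,-3.5,0,0],
  [0.3,14.2,-3.5,0,0],
  [0.3,14.2,-3.5,0,0],
])

```text
time_s: 4.55
eef_pos: [503.9, 208.4, 168.0]
eef_rot: [-0.0, -0.584, 0.812, 0.0]
wrist_force: [-0.1, 0.1, -0.2]
opening: 43.0
finger_force: 65.9
```

```bash
python3 - <<'E'
from h import *
o=manip.get_obs();print(o['time_s'],o['eef_pos'],o['q'][5])
w=manip.get_image('wrist');cv2.imwrite('pics/w2.png',w)
for r in manip.outline_of('wrist','dish_floor')[:2]:
    m=r['mask'].astype(np.uint8);c=max(cv2.findContours(m,0,2)[0],key=cv2.contourArea)
    print(r['confidence'],r['uv'],cv2.fitEllipse(c),cv2.boundingRect(c),ray('wrist',r['uv'],4))
    P=np.array([ray('wrist',p[0],18)[:2] for p in c],np.float32);print(cv2.minEnclosingCircle(P))
E
```

```text
4.55 [503.92460725 208.38233718 167.99432172] -1.008065706464821
0.73 [283.8, 79.9] ((286.8967590332031, 79.87334442138672), (134.06385803222656, 140.8697967529297), 170.45062255859375) (219, 10, 136, 141) [502.63568144 111.40245441   4.        ]
((499.969970703125, 115.94063568115234), 59.86689376831055)
```

View pics/w2.png

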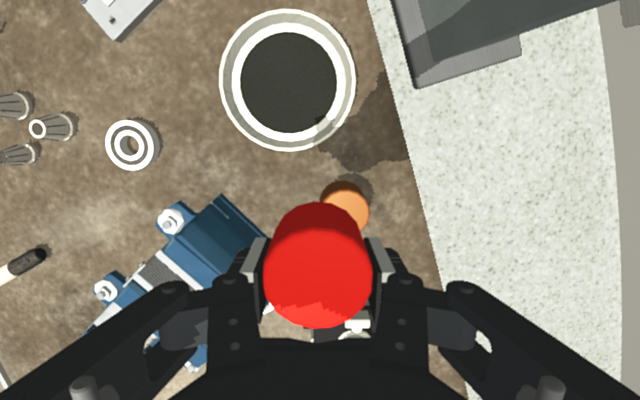

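The dish circle fits with radius 59.9 mm (nominal 60), centre (500,116). The cap is still held square.

>>> send_rows([
  [0.3,4,-1.2,0,0],
  [0.3,8,-2.3,0,0],
  [0.3,8.9,-2.5,3,0],
  [0.3,8.9,-2.5,7,0],
  [0.3,8.9,-2.5,11,0],
  [0.3,8.9,-2.5,13.5,0],
  [0.3,8.9,-2.5,14.5,0],
  [0.3,8.9,-2.5,14.5,0],
])

```text
time_s: 5.32
eef_pos: [498.0, 118.6, 20.3]
eef_rot: [-0.002, -0.585, 0.811, 0.001]
wrist_force: [-0.8, -0.1, -0.1]
opening: 43.7
finger_force: 65.9
```

>>> send_rows([
  [0.3,0,0,0.2,0],
  [0.3,0,0,0.35,0],
  [0.3,0,0,0.4,0],
])

```text
time_s: 5.57
eef_pos: [500.5, 118.2, 20.1]
eef_rot: [0.001, -0.585, 0.811, -0.0]
wrist_force: [-0.2, -0.2, -1.3]
opening: 43.3
finger_force: 65.9
```

>>> send_rows([
  [0.3,0,0,0.1,0],
  [0.3,0,0,0.1,0],
  [0.3,0,0,0.1,0],
])

```text
time_s: 5.82
eef_pos: [499.9, 117.7, 18.8]
eef_rot: [0.0, -0.585, 0.811, -0.0]
wrist_force: [0.4, 0.3, -0.2]
opening: 43.7
finger_force: 65.9
```

>>> send_rows([
  [0.3,0,0,0.1,0],
  [0.3,0,0,0.1,0],
  [0.3,0,0,0.1,0],
])

```text
time_s: 6.07
eef_pos: [499.7, 117.6, 17.3]
eef_rot: [0.0, -0.585, 0.811, -0.0]
wrist_force: [0.2, 0.6, -0.3]
opening: 43.3
finger_force: 65.9
```

>>> send_rows([
  [0.3,0,0,0.1,0],
  [0.3,0,0,0.2,0],
  [0.3,0,0,0.2,0],
  [0.3,0,0,0.2,0],
])

```text
time_s: 6.4
eef_pos: [499.6, 117.6, 15.2]
eef_rot: [-0.0, -0.585, 0.811, 0.0]
wrist_force: [-0.4, -0.9, -0.1]
opening: 43.1
finger_force: 65.9
```

>>> send_rows([
  [0.3,0,0,0.1,0],
  [0.3,0,0,0.1,0],
  [0.3,0,0,0.1,0],
])

```text
time_s: 6.65
eef_pos: [499.8, 117.6, 14.4]
eef_rot: [0.0, -0.585, 0.811, -0.0]
wrist_force: [-0.8, -0.3, 2.4]
opening: 43.2
finger_force: 66.0
```

The cap touches down at 14.4, as predicted. I release it and rise.

>>> send_rows([
  [0.75,0,0,0,0],
  [0.75,0,0,0,0],
  [0.75,0,0,0,0],
  [0.75,0,0,0,0],
  [0.75,0,0,-2,0],
  [0.75,0,0,-5,0],
  [0.75,0,0,-9,0],
  [0.75,0,0,-13,0],
])

```text
time_s: 7.32
eef_pos: [498.9, 117.6, 145.3]
eef_rot: [-0.001, -0.585, 0.811, 0.001]
wrist_force: [1.0, 0.6, -0.0]
opening: 64.3
finger_force: 0.0
```

```bash
python3 - <<'E'
from h import *
p=[500,250,180]
print(manip.get_obs()['eef_pos'],manip.get_obs()['opening'],delta([540,440,190]))
E
```

```text
[498.86188906 117.60016118 145.27516854] 64.30560965026017 [-31.88   6.29  -4.48]
```

>>> send_rows([
  [0,-4,1,-1,0],
  [0,-8,2,-1,0],
  [0,-12,3.1,-1,0],
  [0,-16,4.1,-1,0],
  [0,-20,5.1,-1,0],
  [0,-23.1,5.9,-1,0],
  [0,-23.1,5.9,-1,0],
  [0,-23.1,5.9,-1,0],
])

```text
time_s: 7.98
eef_pos: [516.2, 357.1, 153.4]
eef_rot: [-0.001, -0.586, 0.81, 0.0]
wrist_force: [-0.1, -0.9, -0.3]
opening: 0.2
finger_force: 0.0
```

```bash
python3 - <<'E'
from h import *
o=manip.get_obs();print(o['time_s'],o['eef_pos'],o['opening'],delta([515.8,355.3,90]))
w=manip.get_image('wrist');s=manip.get_image('scene')
cv2.imwrite('pics/l2.png',np.hstack([cv2.resize(w,(400,250)),cv2.resize(s[120:320,240:560],(400,250))]))
for r in manip.search_frame('wrist','button_top')[:3]: print(r,ray('wrist',r['uv'],84))
for r in manip.search_frame('wrist','cap_centre')[:3]: print(r,ray('wrist',r['uv'],24))
E
```

```text
7.9833 [516.17752511 357.1027167  153.4309687 ] 0.192405551633614 [ 0.18 -0.03  6.34]
{'uv': [313.9, 206.8], 'confidence': 0.76} [517.69032498 352.39574655  84.        ]
{'uv': [302.9, 38.2], 'confidence': 0.94} [488.01742908 234.3770298   24.        ]
{'uv': [319.0, 326.2], 'confidence': 0.64} [559.4936495 490.203055   24.       ]
```

View pics/l2.png

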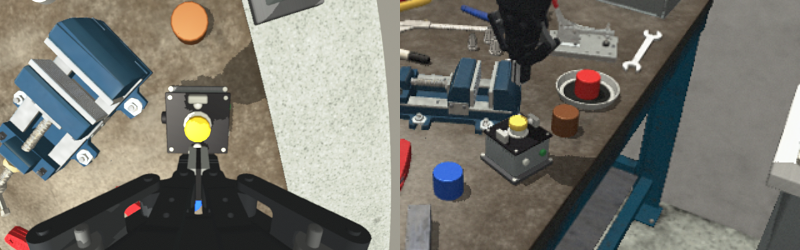

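The cap stands upright in the dish. The bare yellow button is below the shut fingers at wrist (198,129). I descend to just above it.

>>> send_rows([
  [0,0.2,0,3,0],
  [0,0.2,0,5,0],
  [0,0.2,0,6,0],
  [0,0.2,0,6.2,0],
  [0,0.2,0,6.2,0],
  [0,0.2,0,6.2,0],
])

```text
time_s: 8.68
eef_pos: [516.8, 353.5, 93.5]
eef_rot: [0.001, -0.585, 0.811, -0.0]
wrist_force: [-0.3, -0.4, 0.8]
opening: 0.1
finger_force: 0.0
```

>>> send_rows([
  [0,0,0,0.1,0],
  [0,0,0,0.2,0],
  [0,0,0,0.3,0],
  [0,0,0,0.3,0],
  [0,0,0,0.3,0],
  [0,0,0,0.3,0],
])

```text
time_s: 9.18
eef_pos: [516.1, 353.6, 89.4]
eef_rot: [0.0, -0.585, 0.811, -0.0]
wrist_force: [1.0, 0.3, -0.0]
opening: -0.2
finger_force: 0.0
```

>>> send_rows([
  [0,0,0,0.1,0],
  [0,0,0,0.2,0],
  [0,0,0,0.3,0],
  [0,0,0,0.4,0],
  [0,0,0,0.4,0],
  [0,0,0,0.4,0],
  [0,0,0,0.4,0],
])

```text
time_s: 9.77
eef_pos: [516.1, 353.6, 85.3]
eef_rot: [-0.0, -0.585, 0.811, -0.0]
wrist_force: [-0.2, 0.5, 0.1]
opening: -0.1
finger_force: 0.0
```

>>> send_rows([
  [0,0,0,0.1,0],
  [0,0,0,0.2,0],
  [0,0,0,0.2,0],
  [0,0,0,0.2,0],
  [0,0,0,0.2,0],
  [0,0,0,0.2,0],
])

```text
time_s: 10.27
eef_pos: [516.2, 353.6, 83.5]
eef_rot: [0.0, -0.585, 0.811, -0.0]
wrist_force: [-0.7, -0.4, 3.4]
opening: -0.2
finger_force: 1.6
```

Contact comes at 84 as expected. I press on in small steps.

>>> send_rows([
  [0,0,0,0.1,0],
  [0,0,0,0.2,0],
  [0,0,0,0.3,0],
  [0,0,0,0.4,0],
  [0,0,0,0.5,0],
  [0,0,0,0.5,0],
  [0,0,0,0.5,0],
  [0,0,0,0.5,0],
])

```text
time_s: 10.93
eef_pos: [516.2, 353.6, 78.4]
eef_rot: [0.0, -0.585, 0.811, -0.0]
wrist_force: [-0.6, -0.0, 5.3]
opening: -0.2
finger_force: 2.7
```

>>> send_rows([
  [0,0,0,0.1,0],
  [0,0,0,0.2,0],
  [0,0,0,0.2,0],
  [0,0,0,0.2,0],
  [0,0,0,0.2,0],
  [0,0,0,0.2,0],
])

```text
time_s: 11.43
eef_pos: [516.2, 353.6, 76.5]
eef_rot: [0.0, -0.585, 0.811, -0.0]
wrist_force: [-1.3, -0.5, 5.9]
opening: -0.2
finger_force: 3.1
```

>>> send_rows([
  [0,0,0,0.05,0],
  [0,0,0,0.05,0],
  [0,0,0,0.05,0],
  [0,0,0,0.05,0],
  [0,0,0,0.05,0],
])

```text
time_s: 11.85
eef_pos: [516.2, 353.6, 76.0]
eef_rot: [0.0, -0.585, 0.811, -0.0]
wrist_force: [-0.2, -0.0, 7.1]
opening: -0.3
finger_force: 3.2
```

```bash
python3 - <<'E'
from h import *
w=manip.get_image('wrist');s=manip.get_image('scene')
o=manip.get_obs();print(o['time_s'],o['eef_pos'],o['wrist_force'])
cv2.imwrite('pics/l3.png',np.hstack([cv2.resize(w[130:330,200:440],(400,400)),cv2.resize(s[170:270,290:390],(400,400),interpolation=2)]))
E
```

```text
11.95 [516.22338298 353.63316144  76.05325734] [0.00768439 0.44212199 6.6730283 ]
```

View pics/l3.png

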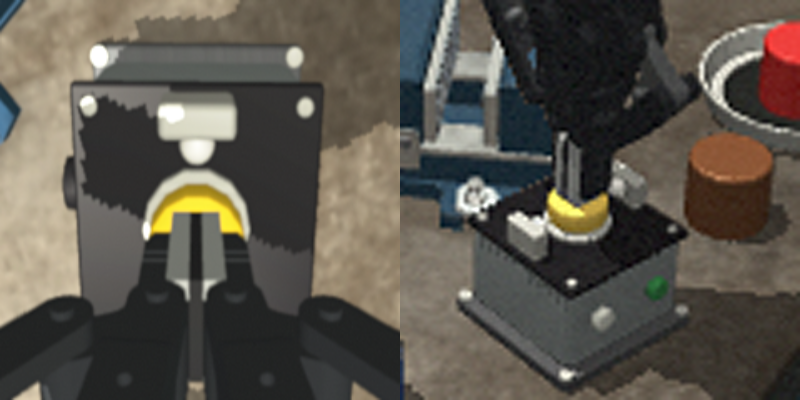

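The fingers press on the button centre, and its top is level with the clip blocks. The tool is at z = 76.0 mm with about 7 N, so this is half-way, and I hand in.

```bash
python3 -c "
from workcell import manip
print(manip.hand_in())"
```

```text
the job is handed in; nothing more can be done
None
```

The red cap stands open side down in the magnetic dish, and I handed the job in at about 12 s with the fingers holding the yellow button half-way (top at 76 mm, about 7 N); the bearing and steel block were not touched.

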